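Jog the microscope stage with the ball-topped joystick

TASK

Two joystick boxes on the lab bench drive the microscope. Push the stick with the round ball on top straight away from its box's black wrist rest, well over towards its stop, hold it there for about two seconds so that the stage drives clear, then let it come back upright and leave it free. Do not tip it over towards any other side, and leave the other joystick (the one with the crossbar) alone.

Things in the scene. Friction and masses are not known exactly. Their poses are not given: they have to be found in the camera images.
- ball_box: Box of the joystick to use: white, 120 (x) by 130 (y) mm, top 62 mm above the bench, fixed, with a low black wrist rest (31 mm high) along its -x side, out to x = -107 mm. Origin on the bench under the middle of the white box, straight under the stick; z up. Its +x, from the wrist rest across the box, is the way to push. Stands on the left or the right, turned up to 45 degrees.
- ball_stick_head (a point): Centre of the black ball, 30 mm diameter, on the stick (10 mm steel shaft). Upright it is 140 mm above the box's origin. The stick pivots every way about a point 80 mm below the ball's centre, up to 26 degrees (ball 35 mm over, 8 mm lower). Springs, about 2.5 N at the ball near the stop, bring it upright without swinging. The ball may be gripped from above or pushed.
- bar_box: The other joystick's box, to be left alone: same white box with black wrist rest, same sizes, origin and axes as ball_box, placed and turned on its own.
- bar_stick_head (a point): Middle of the black crossbar (18 mm diameter, 56 mm long) on top of the other joystick's stick, 140 mm above the bench. Not to be moved.

How it is judged:
By the outcome, as a careful person would: the job done as asked, in the order asked, and still so for the second after the job is handed in, with the robot touching nothing.
It also fails if it takes over 29 s, if anything falls off the work surface, if the arm or the gripper's body presses on something with over 40 N, if the wrist force passes 120 N, or if a joint passes its speed limit or range.

ROBOT

A 6-joint arm with a two-finger parallel gripper is mounted at the origin on the work surface. World frame = base frame: x ahead of the robot, y to its left, z up, the work surface at z = 0. Lengths are in m, angles in rad, forces in N, time in s.
With the tool pointing down it reaches from about 0.25 to 0.85 m from the base axis. Payload 12.5 kg.
Tool frame: the origin (TCP) lies at the very end of the fingers, on their centre line; the grasp point (between the pads) lies grip_point_offset behind it (grip_point_offset is the distance from the TCP to the grasp point, in m); x points along the fingers, y is the direction in which the jaws open and shut, and the axes are right-handed (so a half turn about x gives the same grasp; the last joint's range is limited). The gripper opens to 93 mm and grips with 3 to 60 N. Pads are 15 mm wide; open, the fingers measure 128 mm over their backs; the gripper's body (75 mm by 188 mm) begins 65 mm behind the grasp point.
Start: joints at [1.214, 0.351, 1.652, -0, 1.139, -0.085], TCP at [0.148, 0.53, 0.219] pointing down, gripper open.
Joint ranges: [-2.75, 2.75], [-0.79, 2.1], [0.01, 2.65], [-1.57, 4.71], [0.07, 3.14], [-2.87, 2.87]. Speed limits (rad/s): [2.22, 2.22, 2.79, 3.14, 3.14, 3.14].

INTERFACE

Orientations are given as a rotation vector (axis times angle).
In Python, from workcell import * gives the robot as it stands.
- The arm moves only by the tool move_arm, never from a script. Its argument "targets" is one flat list of numbers, 6 for each row, row after row: the shift along the world's x, y, z in units of 40 mm (1.0 is 40 mm), then the turn, a rotation vector about the world's x, y, z in units of 5 degrees (1.0 is 5 degrees). A call has 1 to 8 rows; each row is the pose to reach, as a shift and turn from the pose commanded when the call began; what a row does not reach only later rows make up. A row lasts 1/10 s, in which the tool goes at most 50 mm and 8.59 degrees, less where a joint would pass 70% of its speed; a pose out of reach is approached as far as the arm can. A call with a gripper value outside its range is refused whole. "fingers" is the opening in per cent of the stroke, from 0 (shut) to 100 (fully open), set as the call begins (left out, the last holds). The fingers move at their own pace and stop on an object; "newtons" is the grip in N (left out, the last holds). Time passes only in rows, so rows that repeat a pose let the fingers close. It gives the time, the measured TCP pose, the force and the opening at its end, in the units of the state.
- read_state(): the state, without advancing time (a new reading comes with each control period).
- get_image(name): name is "side" or "top" or "wrist"; returns (picture, depth): 384x512x3 uint8, blue, green, red; 384x512 float32, m along the optical axis (not along the pixel's ray), 0 where there is no reading.
- camera_params(name): a dict with "fx", "fy", "cx", "cy" (pixels), "world_from_camera" (4x4, takes a point from camera to world coordinates). Camera axes: x right, y down, z forward; pixel columns grow to the right and rows downward; lengths in m; the calibration is good to about 2 mm. A picture is of the moment at which its call begins: read the wrist's pose just before it. camera_params takes no time and is no camera call; for the wrist camera it gives the pose at the moment of the call.
- sign_off(): hands the job in, once; it reports no verdict.
The state is a dict: "time": time; "joints": joint angles; "joint_velocities": joint speeds; "effort": joint torques, N m; "ee_pos": TCP position; "orientation": TCP orientation; "ft_force": force on the tool from outside, world axes, zero at the start; "wrist_torque": the same for the moment, N m; "grip_width": finger opening in m.
Only numpy, scipy, OpenCV 4.12 (cv2) and the standard library are available. Lean on these libraries where they do the work, as an engineer would, in place of code of your own. Each camera call takes 0.05 s, during which the arm holds its last target. There are 200 camera calls.

## Working session

There is one attempt and no reset: what is moved stays moved. The work goes in short steps, Python scripts to look and compute and a tool call to move; the robot and the scene stay as the last step left them, time stands still between calls to the robot, and variables do not carry over. Pictures are saved under pics/ and viewed, about 8 in all and at most 12, crops included, and the job is handed in when it is done.

Besides the shell and the picture viewer there is one more tool, called after "Emit:" in YAML: its name, and indented under it one key for each argument. move_arm: Moves the arm, as the interface text tells. Its arguments: {"type":"object","properties":{"targets":{"type":"array","items":{"type":"number"}},"fingers":{"type":"number"},"newtons":{"type":"number"}},"required":["targets"]}

```bash
mkdir -p pics; python3 - <<'E'
from workcell import *
import cv2,numpy as np
s=read_state();print(s)
for n in("top","side"):
    p,d=get_image(n);cv2.imwrite(f"pics/{n}0.png",p);np.save(f"pics/{n}0.npy",d);c=camera_params(n);print(n,c)
E
```

```text
{'time': 0.0, 'joints': array([ 1.21439899e+00,  3.51215670e-01,  1.65245033e+00, -9.56918365e-06,
        1.13908452e+00, -8.45941230e-02]), 'joint_velocities': array([-1.93063411e-05, -1.45892406e-04,  5.60437065e-04,  6.14543133e-04,
       -1.21814863e-03, -3.88511184e-04]), 'effort': array([ 7.20553853e-04, -4.97333837e+01, -2.85264999e+01,  7.00291037e-02,
        2.56316923e-02, -1.13691451e-04]), 'ee_pos': array([0.14750868, 0.52948316, 0.21810272]), 'orientation': array([ 0.21246789,  1.56049105, -0.21425017]), 'ft_force': array([ 0.6843487 , -0.1809806 ,  0.29327417]), 'wrist_torque': array([-0.03159489, -0.01962096, -0.01370501]), 'grip_width': 0.09264025820534012}
top {'fx': 358.3933881590413, 'fy': 358.3933881590413, 'cx': 252.9231761771403, 'cy': 197.8042897788331, 'world_from_camera': array([[ 0.00976808, -0.98633629,  0.16445459,  0.39338805],
       [-0.99981546, -0.00691308,  0.01792381,  0.00425376],
       [-0.01654201, -0.16459932, -0.98622179,  0.87814701],
       [ 0.        ,  0.        ,  0.        ,  1.        ]])}
side {'fx': 493.7564888368059, 'fy': 493.7564888368059, 'cx': 257.3254332431435, 'cy': 192.79213766173544, 'world_from_camera': array([[ 0.99896522, -0.04007864,  0.0214987 ,  0.51124958],
       [-0.04406263, -0.73574788,  0.67582065, -0.60232642],
       [-0.01126835, -0.67606861, -0.73675251,  0.79023246],
       [ 0.        ,  0.        ,  0.        ,  1.        ]])}
```

View pics/top0.png

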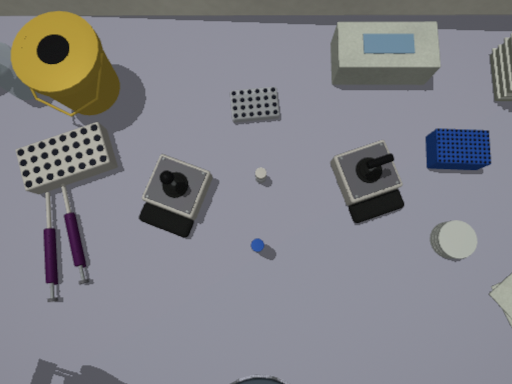

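View pics/side0.png

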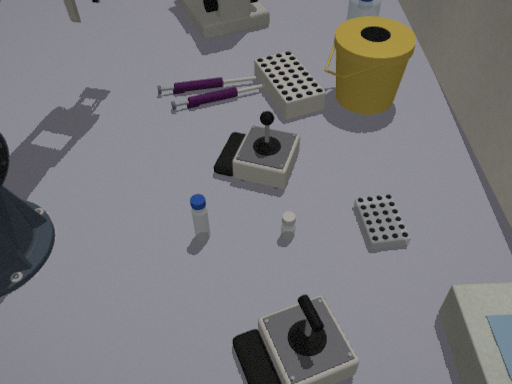

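The top view shows the ball joystick on the left (ball about (167,177), wrist rest (166,219)) and the crossbar joystick on the right (about (368,170)). In the side view the ball is at (267,118).

```bash
cat > h.py <<'E'
from workcell import *
import cv2,numpy as np
def ray(n,u,v,c=None):
    c=c or camera_params(n);T=c["world_from_camera"]
    d=T[:3,:3]@np.array([(u-c["cx"])/c["fx"],(v-c["cy"])/c["fy"],1.]);return T[:3,3],d
def onz(n,u,v,z,c=None):
    o,d=ray(n,u,v,c);return o+d*(z-o[2])/d[2]
def tri(a,b):
    (o,d),(p,e)=a,b;s=np.linalg.lstsq(np.c_[d,-e],p-o,rcond=None)[0]
    x,y=o+s[0]*d,p+s[1]*e;return (x+y)/2,np.linalg.norm(x-y)
def cloud(n,d):
    c=camera_params(n);T=c["world_from_camera"];v,u=np.mgrid[:384,:512]
    P=np.stack([(u-c["cx"])/c["fx"]*d,(v-c["cy"])/c["fy"]*d,d],-1);return P@T[:3,:3].T+T[:3,3]
E
python3 - <<'E'
from h import *
print("ball tri",tri(ray("top",167,177.5),ray("side",267,118)))
for n,r in(("top",[(140,245,195,145),(330,225,410,140)]),("side",[(205,195,305,105)])):
    p=cv2.imread(f"pics/{n}0.png");d=np.load(f"pics/{n}0.npy");W=cloud(n,d)
    g=p.max(2)
    for a,b,c,e in r:
        sl=(slice(e,b),slice(a,c));w=W[sl];ok=d[sl]>0;z=w[...,2];gg=g[sl]
        for nm,m in(("top",ok&(abs(z-.062)<.008)&(gg>60)),("rest",ok&(abs(z-.031)<.008)&(gg<60)),("head",ok&(z>.13)&(z<.165)&(gg<60))):
            q=w[m]
            if len(q)<5: print(n,nm,len(q));continue
            print(n,nm,len(q),"med",np.median(q,0).round(4),"rect",cv2.minAreaRect((q[:,:2]*1000).astype(np.float32)))
    img=cv2.resize(p[130:250,120:220] if n=="top" else p[95:205,200:310],None,fx=5,fy=5,interpolation=cv2.INTER_CUBIC)
    cv2.imwrite(f"pics/{n}crop.png",img)
E
```

```text
ball tri (array([0.5587089 , 0.19930793, 0.14314427]), np.float64(0.0012599146234660006))
top top 1750 med [0.5483 0.2118 0.0625] rect ((560.117919921875, 202.01271057128906), (129.56344604492188, 119.92475891113281), 69.89323425292969)
top rest 973 med [0.4814 0.2276 0.0309] rect ((480.7651062011719, 228.29928588867188), (124.32333374023438, 46.24433135986328), 69.62440490722656)
top head 145 med [0.557  0.1984 0.1511] rect ((558.409912109375, 199.9169921875), (25.007816314697266, 25.329299926757812), 3.5605413913726807)
top top 2040 med [ 0.5896 -0.2348  0.0623] rect ((597.6441040039062, -246.99557495117188), (119.77586364746094, 129.34304809570312), 19.288175582885742)
top rest 1002 med [ 0.5188 -0.2731  0.0308] rect ((518.8484497070312, -274.309326171875), (45.711708068847656, 126.72708892822266), 19.12217140197754)
top head 220 med [ 0.5954 -0.2451  0.1472] rect ((597.5581665039062, -247.6663818359375), (17.61745834350586, 56.47311782836914), 18.853025436401367)
side top 1774 med [0.5595 0.1809 0.0641] rect ((558.9946899414062, 201.31787109375), (133.07159423828125, 120.21019744873047), 69.8498764038086)
side rest 573 med [0.475  0.2165 0.0328] rect ((475.8393249511719, 227.21351623535156), (124.16795349121094, 41.73435592651367), 74.7958984375)
side head 146 med [0.5579 0.1932 0.1497] rect ((558.02001953125, 195.34300231933594), (18.125627517700195, 26.73820686340332), 87.04622650146484)
```

View pics/topcrop.png

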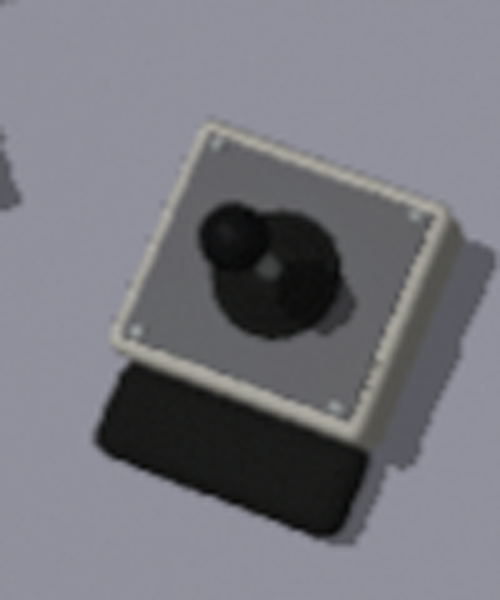

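```bash
python3 - <<'E'
from h import *
from scipy.spatial.transform import Rotation as R
print([k for k in dir(__import__("workcell")) if "grip" in k.lower()])
try: print(grip_point_offset)
except Exception as e: print(e)
s=read_state();M=R.from_rotvec(s["orientation"]).as_matrix();print(M.round(3),"jaw yaw",np.degrees(np.arctan2(M[1,1],M[0,1])))
print("to ball, units",(np.array([.5595,.2005,.14])-s["ee_pos"])/.04)
E
```

```text
['grip_point_offset']
0.0188
[[-0.     0.268  0.963]
 [-0.001  0.963 -0.268]
 [-1.    -0.001 -0.   ]] jaw yaw 74.42664353502468
to ball, units [10.299205   -8.22620987 -1.9543503 ]
```

Emit:
move_arm:
  targets: [1,-0.8,0,0,0,-0.2,2,-1.6,0,0,0,-0.4,3,-2.4,0,0,0,-0.6,4,-3.2,0,0,0,-0.9,5,-4,0,0,0,-0.9,6,-4.8,0,0,0,-0.9,7,-5.6,0,0,0,-0.9,7.5,-6,0,0,0,-0.9]
  fingers: 100
  newtons: 6

```text
time: 0.9
ee_pos: [0.4495, 0.2876, 0.2185]
orientation: [0.276, 1.553, -0.276]
ft_force: [0.3, 0.8, 0.2]
grip_width: 0.0932
```

Emit:
move_arm:
  targets: [0.8,-0.65,0,0,0,0,1.6,-1.3,0,0,0,0,2.3,-1.85,0,0,0,0,2.8,-2.23,0,0,0,0,2.8,-2.23,0,0,0,0,2.8,-2.23,0,0,0,0]

```text
time: 1.5
ee_pos: [0.5593, 0.2005, 0.2181]
orientation: [0.275, 1.554, -0.276]
ft_force: [-0.1, 1.2, 0.6]
grip_width: 0.0932
```

```bash
python3 - <<'E'
from h import *
from scipy.spatial.transform import Rotation as R
s=read_state();c=camera_params("wrist");p,d=get_image("wrist");cv2.imwrite("pics/w1.png",p)
M=R.from_rotvec(s["orientation"]).as_matrix();print(s["time"],s["ee_pos"],"yaw",np.degrees(np.arctan2(M[1,1],M[0,1])),M[:,0])
W=cloud("wrist",d) # arm is still
m=(d>0)&(W[...,2]>.125)&(W[...,2]<.157)&(p.max(2)<70);q=W[m];q=q[np.hypot(q[:,0]-.5595,q[:,1]-.2005)<.03]
print(len(q),q.mean(0) if len(q) else 0, cv2.minEnclosingCircle((q[:,:2]*1000).astype(np.float32)) if len(q) else 0)
print("to grasp, units",(np.array([.5595,.2005,.14-.0188])-s["ee_pos"])/.04)
E
```

```text
1.5 [0.55927377 0.20047277 0.21813033] yaw 69.88003147108672 [-1.11458177e-03 -1.16459853e-04 -9.99999372e-01]
819 [0.55417693 0.20360347 0.14996278] ((554.8411865234375, 203.4492950439453), 14.169219970703125)
to grasp, units [ 5.65572452e-03  6.80867329e-04 -2.42325815e+00]
```

View pics/w1.png

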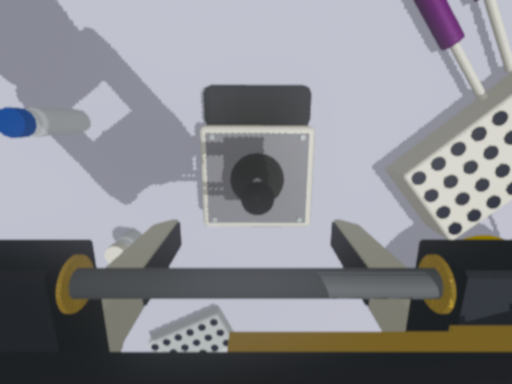

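Emit:
move_arm:
  targets: [0,0,-0.6,0,0,0,0,0,-1.2,0,0,0,0,0,-1.8,0,0,0,0,0,-2.2,0,0,0,0,0,-2.42,0,0,0,0,0,-2.42,0,0,0,0,0,-2.42,0,0,0]

```text
time: 2.25
ee_pos: [0.5597, 0.2011, 0.1226]
orientation: [0.275, 1.553, -0.274]
ft_force: [0.4, -0.0, 0.3]
grip_width: 0.0927
```

Emit:
move_arm:
  targets: [0,0,0,0,0,0,0,0,0,0,0,0,0,0,0,0,0,0,0,0,0,0,0,0,0,0,0,0,0,0,0,0,0,0,0,0,0,0,0,0,0,0,0,0,0,0,0,0]
  fingers: 25
  newtons: 8

```text
time: 3.05
ee_pos: [0.5596, 0.2006, 0.1218]
orientation: [0.275, 1.553, -0.275]
ft_force: [0.1, -0.2, -1.2]
grip_width: 0.0338
```

```bash
python3 - <<'E'
from h import *
s=read_state();print(s["time"],s["ee_pos"],s["ft_force"],s["grip_width"])
p,d=get_image("side");cv2.imwrite("pics/s1.png",cv2.resize(p[40:220,180:360],None,fx=3,fy=3))
E
```

```text
3.05 [0.5596313  0.20060497 0.1218282 ] [ 0.07532667 -0.18106235 -1.19263158] 0.033770814556634485
```

View pics/s1.png

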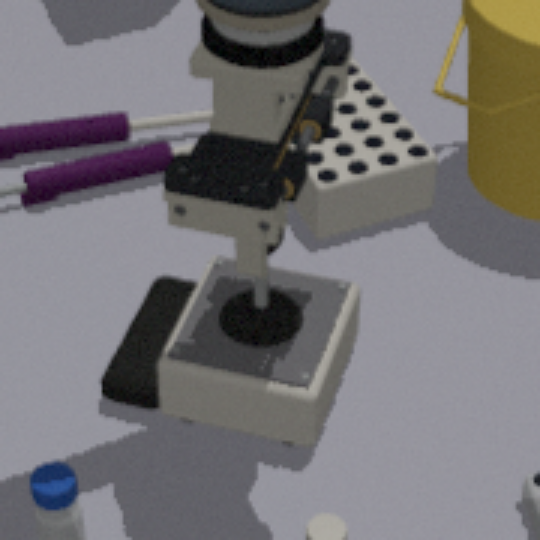

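The fingers stand around the ball, with the stick upright over the boot (crop about (262,300)). The opening is 33.8 mm, so they may still be closing.

Emit:
move_arm:
  targets: [0,0,0,0,0,0,0,0,0,0,0,0,0,0,0,0,0,0]

```text
time: 3.4
ee_pos: [0.5596, 0.2006, 0.1218]
orientation: [0.275, 1.553, -0.275]
ft_force: [0.3, 0.6, -0.5]
grip_width: 0.0297
```

Gripped on the 30 mm ball. Now I push along the box's +x.

Emit:
move_arm:
  targets: [0.09,-0.03,0,0,0,0,0.19,-0.07,-0.01,0,0,0,0.28,-0.1,-0.02,0,0,0,0.38,-0.14,-0.04,0,0,0,0.47,-0.17,-0.07,0,0,0,0.56,-0.2,-0.09,0,0,0,0.66,-0.24,-0.13,0,0,0,0.75,-0.27,-0.17,0,0,0]

```text
time: 4.2
ee_pos: [0.5901, 0.1897, 0.1151]
orientation: [0.275, 1.553, -0.275]
ft_force: [-1.5, 0.5, 2.9]
grip_width: 0.0294
```

```bash
python3 - <<'E'
from h import *
s=read_state();print(s["time"],s["ee_pos"],s["ft_force"],s["grip_width"])
p,d=get_image("side");cv2.imwrite("pics/s2.png",cv2.resize(p[40:220,180:360],None,fx=3,fy=3))
E
```

```text
4.2 [0.5900844  0.18969056 0.11507441] [-1.53780864  0.46490499  2.9176555 ] 0.02936558032606105
```

View pics/s2.png

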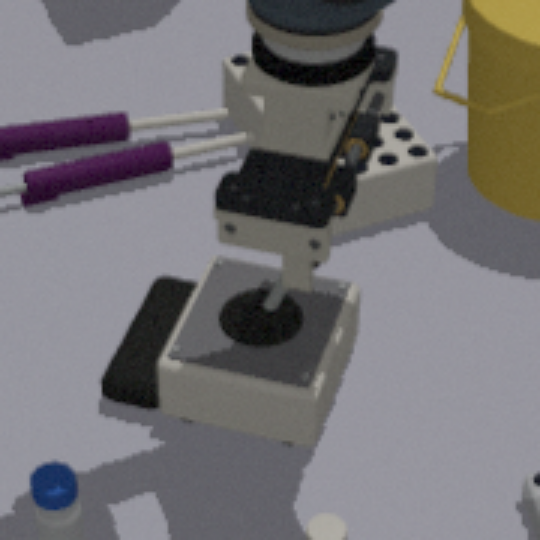

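The stick leans well over, away from the wrist rest (shaft from about (270,305) to (290,280) in the crop). I hold it there for about 2.1 s.

Emit:
move_arm:
  targets: [0,0,0,0,0,0,0,0,0,0,0,0,0,0,0,0,0,0,0,0,0,0,0,0,0,0,0,0,0,0,0,0,0,0,0,0,0,0,0,0,0,0,0,0,0,0,0,0]

```text
time: 5.05
ee_pos: [0.5898, 0.1898, 0.1152]
orientation: [0.275, 1.553, -0.275]
ft_force: [-0.6, 0.4, 5.0]
grip_width: 0.0295
```

Emit:
move_arm:
  targets: [0,0,0,0,0,0,0,0,0,0,0,0,0,0,0,0,0,0,0,0,0,0,0,0,0,0,0,0,0,0,0,0,0,0,0,0,0,0,0,0,0,0,0,0,0,0,0,0]

```text
time: 5.85
ee_pos: [0.5897, 0.1898, 0.1152]
orientation: [0.275, 1.553, -0.275]
ft_force: [0.1, 0.4, 4.4]
grip_width: 0.0296
```

Emit:
move_arm:
  targets: [0,0,0,0,0,0,0,0,0,0,0,0,0,0,0,0,0,0,0,0,0,0,0,0]

```text
time: 6.25
ee_pos: [0.5897, 0.1898, 0.1152]
orientation: [0.275, 1.553, -0.275]
ft_force: [-0.8, 0.1, 5.0]
grip_width: 0.0289
```

Emit:
move_arm:
  targets: [-0.09,0.03,0.04,0,0,0,-0.19,0.07,0.08,0,0,0,-0.28,0.1,0.1,0,0,0,-0.37,0.13,0.13,0,0,0,-0.47,0.17,0.15,0,0,0,-0.56,0.2,0.16,0,0,0,-0.66,0.24,0.17,0,0,0,-0.75,0.27,0.17,0,0,0]

```text
time: 7.05
ee_pos: [0.5591, 0.2007, 0.1215]
orientation: [0.275, 1.554, -0.275]
ft_force: [1.3, -0.5, -3.7]
grip_width: 0.0296
```

Emit:
move_arm:
  targets: [0,0,0,0,0,0,0,0,0,0,0,0,0,0,0,0,0,0,0,0,0,0,0,0,0,0,0,0,0,0,0,0,0,0,0,0,0,0,0,0,0,0,0,0,0,0,0,0]
  fingers: 100

```text
time: 7.85
ee_pos: [0.5596, 0.2006, 0.1218]
orientation: [0.275, 1.553, -0.275]
ft_force: [-0.2, 0.3, -0.3]
grip_width: 0.0884
```

Emit:
move_arm:
  targets: [0,0,0.5,0,0,0,0,0,1,0,0,0,0,0,1.7,0,0,0,0,0,2.5,0,0,0,-0.5,0.5,3,0,0,0,-1.3,1.2,3,0,0,0,-2,1.8,3,0,0,0,-2.5,2.2,3,0,0,0]

```text
time: 8.65
ee_pos: [0.458, 0.2898, 0.2421]
orientation: [0.275, 1.553, -0.274]
ft_force: [-0.0, 0.1, 0.8]
grip_width: 0.093
```

Emit:
move_arm:
  targets: [-0.8,0.7,0,0,0,0,-1.6,1.4,0,0,0,0,-2.3,2.1,0,0,0,0,-2.8,2.6,0,0,0,0,-3,2.8,0,0,0,0,-3,2.8,0,0,0,0]

```text
time: 9.25
ee_pos: [0.3391, 0.4011, 0.2419]
orientation: [0.273, 1.553, -0.273]
ft_force: [0.6, 0.3, 0.4]
grip_width: 0.093
```

```bash
python3 - <<'E'
from h import *
s=read_state();print(s["time"],s["ee_pos"],s["ft_force"])
p,d=get_image("top");q,e=get_image("side")
for a,b,c,f in[(140,245,195,145),(330,225,410,140)]:
    w=cloud("top",d)[f:b,a:c];m=(w[...,2]>.13)&(w[...,2]<.165)&(p[f:b,a:c].max(2)<60);print(m.sum(),np.median(w[m],0),cv2.minAreaRect((w[m][:,:2]*1000).astype(np.float32)))
cv2.imwrite("pics/fin.png",np.hstack([cv2.resize(p[120:260,100:420],None,fx=1.2,fy=1.2),cv2.resize(q[60:228,180:340],(160,168))]))
E
```

```text
9.25 [0.33910162 0.40111069 0.24186442] [0.60732061 0.31334868 0.35801632]
147 [0.55717661 0.19831048 0.15156437] ((558.8209838867188, 199.50880432128906), (24.42973518371582, 27.15215301513672), 76.78466033935547)
221 [ 0.59547455 -0.24525356  0.14758603] ((597.4691772460938, -247.29559326171875), (17.380666732788086, 55.3341178894043), 19.247854232788086)
```

View pics/fin.png

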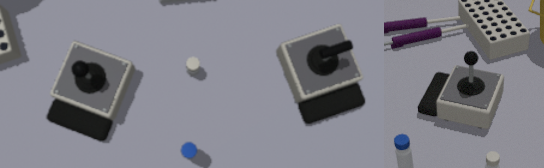

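The ball stick is back upright at (80,69) and the crossbar stick looks unchanged at (340,48). The arm is clear of both.

```bash
python3 -c "
from workcell import *
print(sign_off())"
```

```text
the job is handed in; nothing more can be done
None
```

The ball joystick was pushed straight away from its wrist rest, held over, brought back upright and released. The job was handed in at about 9.4 s of the 29 s allowed.

- **Push:** I gripped the ball from above with 8 N and moved it 32 mm along the box's +x, which is about 23° of the 26° available. I held it there for about 2.1 s.
- **Return:** I guided it back upright in the grip, then opened the fingers and moved clear.
- **Last checks:** The ball is within about 1.5 mm of where it started, and the crossbar is unchanged to within 0.5 mm. The wrist force readings stayed at about 5 N or below, and the robot touches nothing.
- **Disagreement:** The close-up wrist view put the ball about 5 mm nearer the wrist rest than the overhead and side cameras did. I put this down to that camera seeing only one side of the ball and kept the overhead and side estimate. The grip closed at 29.7 mm on the 30 mm ball.
- **Not measured:** I checked the lean at full push by eye in the side view. The 32 mm is how far the gripper moved.

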